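# Shim the rocking bench balance

### The arm

A 7-joint arm with a two-finger parallel gripper is mounted at the origin on the work surface. World frame = base frame: x ahead of the robot, y to its left, z up, the work surface at z = 0. Lengths are in m, angles in rad, forces in N, time in s.
With the tool pointing down it reaches from about 0.4 to 0.875 m from the base axis. Payload 19.3 kg.
Tool frame: the origin (TCP) lies on the centre line of the jaws, within the pads' length; the fingertips stand 14 mm ahead of it and the grasp point (between the pads) lies 5 mm behind it; x points along the fingers, y is the direction in which the jaws open and shut, and the axes are right-handed (so a half turn about x gives the same grasp; the last joint's range is limited). The gripper opens to 85 mm and grips with 20 to 120 N. Pads are 22 mm wide; open, the fingers measure 114 mm over their backs; the gripper's body (76 mm by 85 mm) begins 54 mm behind the grasp point. The pads swing forward as they close: fully open they stand 13 mm farther back than shut.
Start: joints at [-0.07, 0.521, -0.036, 1.599, 0.021, 1.021, -0.113], TCP at [0.625, -0, 0.245] pointing down, gripper open.
Joint ranges: [-2.91, 2.91], [-0.3, 2.13], [-1.5, 1.42], [0.17, 2.43], [-1.26, 4.41], [0.16, 1.93], [-2.52, 2.52]. Speed limits (rad/s): [1.89, 1.89, 2.39, 2.39, 3.01, 3.01, 3.01].

### API

Orientations are given as [roll, pitch, yaw] about the fixed x, y, z axes, in that order (R = Rz(yaw) Ry(pitch) Rx(roll)).
In Python, from workcell import monitor, optics, bot gives the robot as it stands.
- The arm moves only by the tool arm_command, never from a script. Its arguments are lists of equal length, an entry for each row: "delta_pos": the shift along the tool's x, y, z as a fraction of full scale, a list of three; "rotation": the turn, a rotation vector about the tool's x, y, z as a fraction of full scale, a list of three. In form: {"delta_pos": [[dx, dy, dz], ...], "rotation": [[wx, wy, wz], ...]}. A call has 1 to 10 rows; each row shifts and turns the pose as measured when the row begins, along the tool's axes as they then stand; what a row does not reach is not made up. Full scale, the value 1, is 30 mm for a shift and 6 degrees for a turn. A row lasts 1/10 s, in which the tool goes at most 50 mm and 8.59 degrees, less where a joint would pass 70% of its speed; a pose out of reach is approached as far as the arm can. A call with a number of a shift or a turn outside -1 to 1 is refused whole. A call with a gripper value outside its range is refused whole. "gripper" is the closure, from -1 (fully open) to 1 (shut), so that 0 is half open, set as the call begins (left out, the last holds). The fingers move at their own pace and stop on an object; "grip_force" is the grip in N (left out, the last holds). Time passes only in rows, so rows that do not move let the fingers close. It gives the time, the measured TCP pose, the force and the opening at its end, in the units of the state.
- monitor.observe(): the state, without advancing time (a new reading comes with each control period).
- optics.grab_frame(name): name is "scene" or "side" or "wrist"; returns the picture (400x640x3 uint8, red, green, blue); there is no depth.
- optics.camera_params(name): a dict with "fx", "fy", "cx", "cy" (pixels), "dist_coeffs" ([k1, k2, p1, p2, k3] as OpenCV has them; the pictures are not rectified), "origin" and "rotation" of the camera in the world. Camera axes: x right, y down, z forward; pixel columns grow to the right and rows downward; lengths in m; the calibration is good to about 2 mm. A picture is of the moment at which its call begins: read the wrist's pose just before it. camera_params takes no time and is no camera call; for the wrist camera it gives the pose at the moment of the call.
- bot.job_done(): hands the job in, once; it reports no verdict.
The state is a dict: "clock": time; "qpos": joint angles; "qd": joint speeds; "joint_efforts": joint torques, N m; "position": TCP position; "tool_rot": TCP orientation; "force": force on the tool from outside, world axes, zero at the start; "moment": the same for the moment, N m; "grip_width": finger opening in m.
Only numpy, scipy, OpenCV 4.12 (cv2) and the standard library are available. Lean on these libraries where they do the work, as an engineer would, in place of code of your own. Each camera call takes 0.05 s, during which the arm holds its last target. There are 200 camera calls.

### The job

The bench balance rocks because one of its four levelling feet has lost its rubber shoe and hangs just clear of the bench. Push the wooden wedge along the bench, thin end first, under that bare foot until it is snug and the balance can no longer rock, without jacking the balance out of level or shoving it along; then give the screw head right above that foot a light but definite press of about half a second to check that it stands firm. Nothing is to be picked up, and the jar, the bottle and the roll of tape stay where they are.

Things in the scene. Friction and masses are not known exactly. Their poses are not given: they have to be found in the camera images.
- balance: loose lab balance, about 2.4 kg, white housing 220 x 200 mm, top 58 mm and pan 69 mm above the bench, underside 26 mm. Origin on the bench under its middle. Feet on ears at x = +-85, y = +-118 mm: three have black rubber shoes, the one at +85, -118 is a bare steel stud. It stands level on the shoes; about 4 N up or down at the bare corner tips it about the other diagonal
- bare_foot (a point): lowest point of the bare foot (round end, radius 8 mm), hanging 9 mm above the bench at x = +85, y = -118 mm of the balance; the wedge goes under it roughly along the balance's +y
- screw_head (a point): centre of the top of the grey screw head (disc 28 mm across, 54 mm above the bench) right above the bare foot; the place to press. The housing, 4 mm higher, begins 18 mm from it towards the balance's +y
- wedge: loose wooden wedge, 60 g, 100 mm long (x), 40 mm wide (y), origin on its underside in the middle. Its top falls evenly from 18 mm at the back (x = -50 mm) to 2 mm at the thin end (x = +50 mm). It starts flat on the bench off the bare corner, up to about 17 degrees and 30 mm out of line, thin end roughly towards the bare foot
- wedge_back (a point): middle of the wedge's square back face (40 mm wide, 18 mm high), 9 mm up; the place to push. When the foot first touches the slope, it stands about 57 mm ahead of this face; each further 6 mm of push raises the corner about 1 mm and takes some 3 to 8 N. The wedge stays where it is left
- specimen_jar: loose lidded amber specimen jar, 64 mm across, 85 mm tall, origin under its middle; leave it alone
- wash_bottle: loose white wash bottle, 72 mm across, 160 mm tall, origin under its middle; leave it alone
- tape_roll: loose roll of tape lying flat, 100 mm across, 24 mm high, origin under its middle; leave it alone
Things that resemble listed ones, but are neither listed nor needed, are in the scene too. Several things look just like the wedge: the one meant starts farthest to the robot's right.

How it is judged:
On the way, in this order (a step that is already met when the one before it is completed fails the run):
1. the wedge is snug under the bare foot and the balance still level (contact force between wedge and balance above 0.4 N and y of bare_foot in the frame of wedge between -0.016 and 0.016 m and x of bare_foot in the frame of wedge between -0.02 and 0.02 m and angle between balance's own z axis and vertical below 0.012 rad), for 0.2 s.
2. the screw head above the bare foot is pressed with the fingers (over 3 N for 0.2 s) and the balance stays level on the wedge (contact force between the fingers and balance above 3 N and horizontal distance between the grasp point and screw_head below 0.045 m and contact force between wedge and balance above 0.4 N and angle between balance's own z axis and vertical below 0.012 rad), for 0.2 s.
At the end, for the whole second after the job is handed in: Wedge flat under the bare foot and bearing on it (over 0.4 N), foot within 16 mm of its middle line; balance level within 0.012 rad (corner raised under 1.6 mm) and within 15 mm of its start; all at rest; jar, bottle and tape within 20 mm of their starts (all of step 1 and angle between wedge's own z axis and vertical below 0.04 rad and distance of balance from where it was at the start of the episode below 0.015 m and linear speed of each of balance, wedge below 0.01 m/s and distance of each of specimen_jar, wash_bottle, tape_roll from where it was at the start of the episode below 0.02 m); the robot touches nothing.
It fails at once if the wedge is lifted off the bench (height (world z) of wedge above 0.012 m).
It fails at once if the balance is lifted (height (world z) of balance above 0.012 m).
It fails at once if the balance is shoved more than 15 mm along the bench (distance of balance from where it was at the start of the episode above 0.015 m).
It fails at once if the balance is pressed harder than 45 N (contact force between the fingers and balance above 45 N).
It fails at once if the jar, the bottle or the tape is disturbed (distance of any of specimen_jar, wash_bottle, tape_roll from where it was at the start of the episode above 0.02 m).
It also fails if it takes over 58 s, if anything falls off the work surface, if the arm or the gripper's body presses on something with over 40 N, if the wrist force passes 120 N, or if a joint passes its speed limit or range.

## Working session

There is one attempt and no reset: what is moved stays moved. The work goes in short steps, Python scripts to look and compute and a tool call to move; the robot and the scene stay as the last step left them, time stands still between calls to the robot, and variables do not carry over. Pictures are saved under pics/ and viewed, about 8 in all and at most 12, crops included, and the job is handed in when it is done.

Besides the shell and the picture viewer there is one more tool, called after "Call:" by a JSON object that holds its "api" and its "payload", one argument or row to a line. arm_command: Moves the arm, as the interface text tells. Its arguments: {"type":"object","properties":{"delta_pos":{"type":"array","items":{"type":"array","items":{"type":"number"}}},"rotation":{"type":"array","items":{"type":"array","items":{"type":"number"}}},"gripper":{"type":"number"},"grip_force":{"type":"number"}},"required":["delta_pos","rotation"]}

```bash
mkdir -p pics; cat > h.py <<'E'
import numpy as np, cv2
from workcell import monitor, optics, bot
def save(name,f):
    im=optics.grab_frame(name); cv2.imwrite('pics/'+f,cv2.cvtColor(im,cv2.COLOR_RGB2BGR)); return im
def K(p): return np.array([[p['fx'],0,p['cx']],[0,p['fy'],p['cy']],[0,0,1.]])
def ray(px,p):
    u=cv2.undistortPoints(np.array(px,float).reshape(-1,1,2),K(p),np.array(p['dist_coeffs'],float))[:,0]
    d=np.c_[u,np.ones(len(u))]@np.array(p['rotation']).T
    return np.array(p['origin']),d
def onz(px,z,p):
    o,d=ray(px,p); return o+d*((z-o[2])/d[:,2])[:,None]
def proj(X,p):
    R=np.array(p['rotation']); X=(np.atleast_2d(X)-np.array(p['origin']))@R
    return cv2.projectPoints(X.reshape(-1,1,3),np.zeros(3),np.zeros(3),K(p),np.array(p['dist_coeffs'],float))[0][:,0]
E
python3 - <<'E'
from h import *
s=monitor.observe();print(s)
a=save('scene','a.png');b=save('side','b.png')
for n in('scene','side'):
    p=optics.camera_params(n);print(n,p)
E
```

```text
{'clock': 0.0, 'qpos': array([-0.07019297,  0.52204058, -0.03633089,  1.59999698,  0.02120444,
        1.02111297, -0.11279241]), 'qd': array([ 7.00698612e-04, -1.14438062e-03, -3.28318433e-05, -2.51585612e-03,
        1.12463027e-03,  3.94523043e-04, -4.86784815e-04]), 'joint_efforts': array([-4.24098413e-03, -9.27110124e+01,  1.97758444e+00, -3.69928443e+01,
        1.76317629e-02,  8.19846697e-03, -6.58496788e-05]), 'position': array([ 6.24675076e-01, -3.98498047e-05,  2.44713082e-01]), 'tool_rot': array([-1.49720071,  1.56962361, -3.0680013 ]), 'force': array([-0.45959878, -0.27751026, -0.37321192]), 'moment': array([ 0.00295012,  0.00663137, -0.04705473]), 'grip_width': 0.0852142065835297}
scene {'fx': 387.2772580546717, 'fy': 387.2772580546717, 'cx': 314.54985386817845, 'cy': 199.68870882681964, 'dist_coeffs': array([0.02963615, 0.        , 0.        , 0.        , 0.        ]), 'origin': array([ 1.33082744, -0.41141318,  0.89774251]), 'rotation': array([-2.34240912e+00, -1.06208846e-03,  1.10548038e+00])}
side {'fx': 458.4833679018598, 'fy': 458.4833679018598, 'cx': 317.4108608591543, 'cy': 201.74015349106062, 'dist_coeffs': array([0.03919929, 0.        , 0.        , 0.        , 0.        ]), 'origin': array([ 0.02072772, -0.82769239,  0.94860354]), 'rotation': array([-2.3216073 ,  0.00903523, -0.62985381])}
```

View pics/a.png

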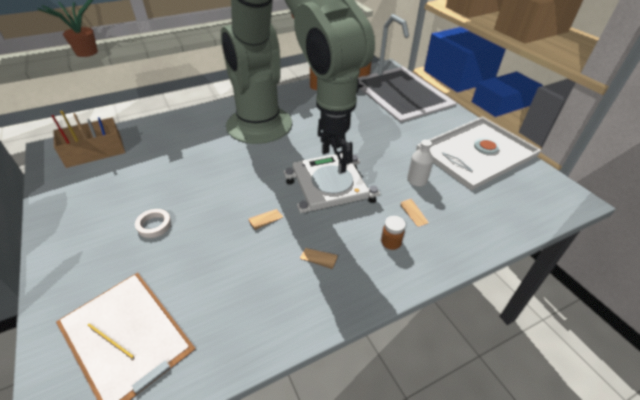

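View pics/b.png

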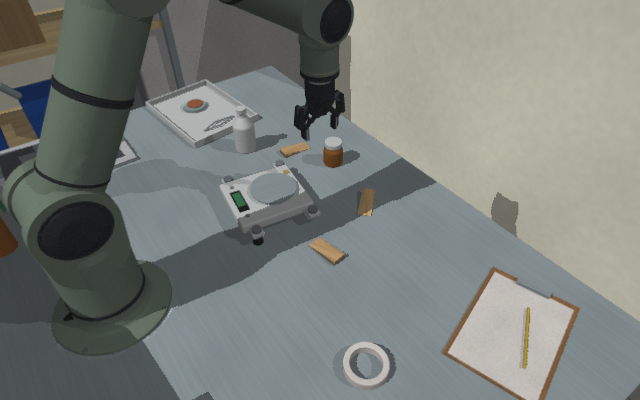

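Candidates that look like the wedge, in scene pixels, are A (265,219), B (319,258) and C (413,213). In the side view they are at (328,250), (367,202) and (294,149). Next I'll compute positions and take close crops.

```bash
python3 - <<'E'
s=open('h.py').read()
s=s.replace("np.array(p['rotation'])","Rm(p['rotation'])").replace("def K(p)","from scipy.spatial.transform import Rotation as Ro\ndef Rm(r): return Ro.from_euler('xyz',r).as_matrix()\ndef K(p)")
open('h.py','w').write(s)
from h import *
P={n:optics.camera_params(n) for n in('scene','side')}
print(onz([(265,219),(319,258),(413,213)],.01,P['scene']).round(3))
print(onz([(328,250),(367,202),(294,149)],.01,P['side']).round(3))
a=cv2.imread('pics/a.png')[140:280,235:445];b=cv2.imread('pics/b.png')[130:280,205:415]
a=cv2.resize(a,None,fx=3.8,fy=2*1.0*1.9,interpolation=cv2.INTER_CUBIC)
b=cv2.resize(b,None,fx=3.8,fy=3.8,interpolation=cv2.INTER_CUBIC)
cv2.imwrite('pics/a2.png',a);cv2.imwrite('pics/b2.png',b)
p=optics.camera_params('wrist');print(p)
save('wrist','w.png')
E
```

```text
[[ 0.524 -0.178  0.01 ]
 [ 0.734 -0.097  0.01 ]
 [ 0.71   0.251  0.01 ]]
[[ 0.517 -0.181  0.01 ]
 [ 0.725 -0.099  0.01 ]
 [ 0.698  0.252  0.01 ]]
{'fx': 289.93522874521494, 'fy': 289.93522874521494, 'cx': 315.703934916814, 'cy': 202.479405783841, 'dist_coeffs': array([-0.03047033,  0.        ,  0.        ,  0.        ,  0.        ]), 'origin': array([0.6247636 , 0.07281143, 0.37191517]), 'rotation': array([ 2.84894239e+00,  1.26236163e-03, -8.15479682e-04])}
```

View pics/b2.png

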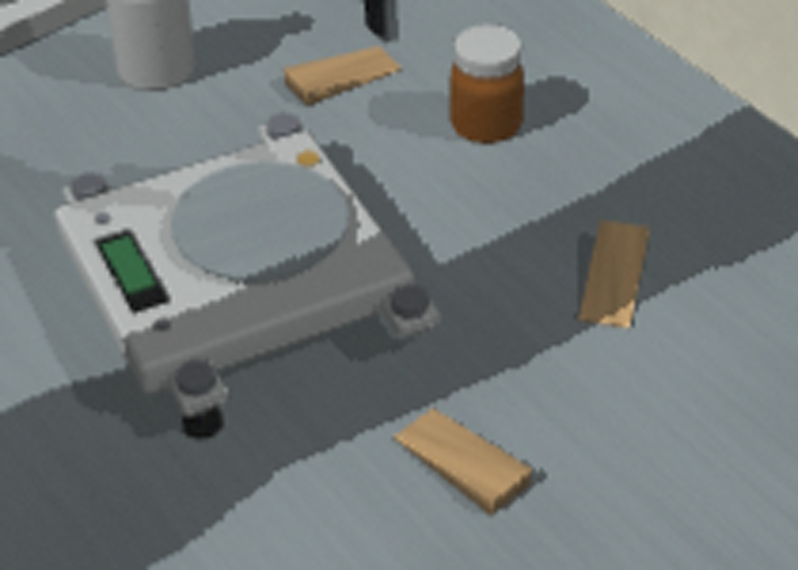

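View pics/w.png

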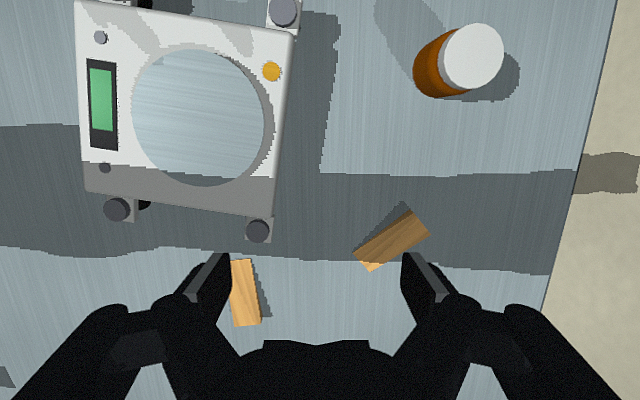

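```bash
python3 - <<'E'
from h import *
p=optics.camera_params('wrist')
im=cv2.imread('pics/w.png')
hsv=cv2.cvtColor(im,cv2.COLOR_BGR2HSV)
m=cv2.inRange(hsv,(8,70,60),(25,255,255)); m2=np.zeros_like(m); m2[250:335,225:275]=m[250:335,225:275]
c=max(cv2.findContours(m2,0,2)[0],key=cv2.contourArea)
print(cv2.minAreaRect(c),cv2.approxPolyDP(c,4,True)[:,0].tolist())
g=cv2.cvtColor(im,cv2.COLOR_BGR2GRAY)
S=np.array([(118,209),(258,231),(284,12)],float);out=[]
for q in S:
    x,y=q.astype(int);x0,y0=max(x-22,0),max(y-22,0)
    r=hsv[y0:y+22,x0:x+22]
    out.append(cv2.resize(im[y0:y+22,x0:x+22],(264,264),interpolation=0))
w=onz(S,.054,p);print(w.round(4),np.linalg.norm(w[0]-w[1]),np.linalg.norm(w[2]-w[1]))
out.append(cv2.resize(im[245:335,215:285],(462,594),interpolation=0))
H=np.zeros((594,264+462,3),np.uint8);H[:264,:264]=out[0];H[270:534,:264]=out[1];H[:,264:]=out[3]
cv2.imwrite('pics/c.png',H)
E
```

```text
((242.34613037109375, 292.23077392578125), (68.05228424072266, 29.61353302001953), 78.69007110595703) [[249, 258], [230, 260], [228, 296], [234, 326], [260, 323], [262, 316]]
[[ 0.3928 -0.0309  0.054 ]
 [ 0.5561 -0.0582  0.054 ]
 [ 0.5938  0.1695  0.054 ]] 0.1656079981663683 0.2307933325387959
```

View pics/c.png

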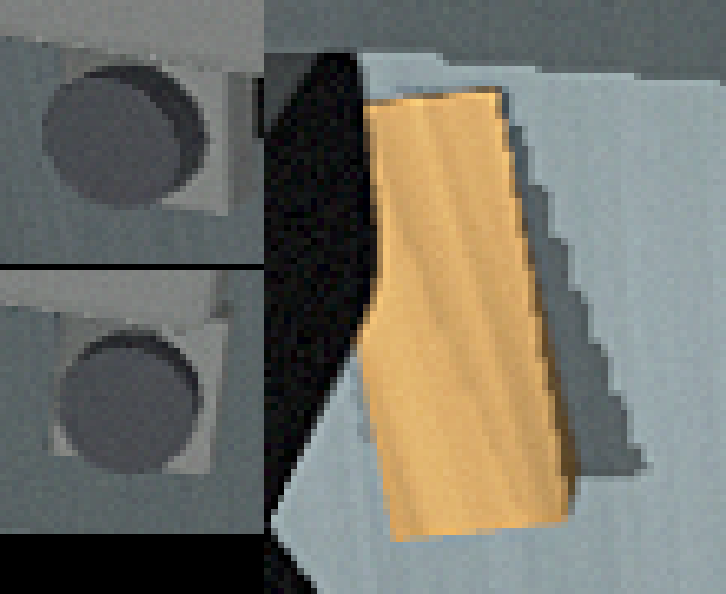

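```bash
python3 - <<'E'
from h import *
p=optics.camera_params('wrist')
w=onz([(114.5,210.8),(257.2,232)],.054,p);print(w.round(4),np.linalg.norm(w[0]-w[1]))
d=w[1]-w[0];yaw=np.arctan2(d[1],d[0]);print('bal yaw',np.degrees(yaw))
t=onz([(251.2,259.1)],.002,p)[0];b=onz([(261.4,324.1),(234.7,327)],.018,p)
print(t,b,np.linalg.norm(b[0]-b[1]),np.linalg.norm((t-b[0])[:2]))
d=(t-b[0])[:2];wy=np.arctan2(d[1],d[0]);u=np.array([np.cos(wy),np.sin(wy)])
c=(b[0]+b[1])[:2]/2;print('wedge yaw',np.degrees(wy),'balance +y',np.degrees(yaw)+90,'back',c)
by=yaw+np.pi/2;v=np.array([np.cos(by),np.sin(by)]);n=np.array([-v[1],v[0]])
f=w[1,:2];r=f-c;print('foot rel back along bal y',r@v,'lateral',r@n,'wedge frame',r@u,r@np.array([-u[1],u[0]]))
# side/scene check
for nme,img in(('scene','a'),('side','b')):
    q=optics.camera_params(nme);print(nme,proj(np.array([np.r_[w[1,:2],.054],np.r_[c,.018],np.r_[t[:2],.002]]),q).round(1))
E
```

```text
[[ 0.3881 -0.0331  0.054 ]
 [ 0.5551 -0.0595  0.054 ]] 0.16907222677658923
bal yaw -8.975674062362808
[ 0.53258974 -0.12262213  0.002     ] [[ 0.54427913 -0.22064588  0.018     ]
 [ 0.50434556 -0.2261323   0.018     ]] 0.04030869141617793 0.09871827103344083
wedge yaw 96.80044220508925 balance +y 81.02432593763719 back [ 0.52431235 -0.22338909]
foot rel back along bal y 0.16671566398403417 lateral -0.004802570400599034 wedge frame 0.159130001342826 -0.04994817286670552
scene [[303.4 203.3]
 [251.1 222.2]
 [282.7 216.8]]
side [[312.9 207.4]
 [340.  256.6]
 [319.9 236.7]]
```

```bash
cat >> h.py <<'E'
def plan(xyz,head):
    """rows-total (units of full scale) to reach xyz with tool down and the camera-side facing heading (deg)"""
    s=monitor.observe();R=Rm(s['tool_rot']);h=np.radians(head)
    X=np.array([0,0,-1.]);f=np.array([np.cos(h),np.sin(h),0])
    sg=np.sign(R[:,2]@f) ; Z=sg*f; T=np.c_[X,np.cross(Z,X),Z]
    print('t',s['clock'],'pos',s['position'].round(4),'force',s['force'].round(1),'w',s['grip_width'])
    print('z.fwd',sg,'shift/30mm',(R.T@(np.array(xyz)-s['position'])/.03).round(2),'rot/6deg',(np.degrees(Ro.from_matrix(R.T@T).as_rotvec())/6).round(2))
E
python3 - <<'E'
from h import *
print(Rm(monitor.observe()['tool_rot']).round(3))
h=np.radians(75);c=np.array([.5243,-.2234])-.030*np.array([np.cos(h),np.sin(h)])
print(c);plan([*c,.10],75)
E
```

```text
[[-0.001  1.    -0.   ]
 [-0.    -0.    -1.   ]
 [-1.    -0.001  0.   ]]
[ 0.51653543 -0.25237777]
t 0.15 pos [ 0.6248 -0.      0.2449] force [-0.   0.6 -0.1] w 0.08545463562133275
z.fwd -1.0 shift/30mm [ 4.83 -3.6   8.41] rot/6deg [2.5  0.   0.01]
```

Call:
{"api": "arm_command", "payload": {
  "delta_pos": [
    [0,-0.4,1],
    [0,-0.4,1],
    [0.2,-0.4,1],
    [0.5,-0.4,1],
    [0.6,-0.4,1],
    [0.7,-0.4,1],
    [0.7,-0.4,1],
    [0.7,-0.4,1],
    [0.7,-0.4,0.4],
    [0.7,0,0]
  ],
  "rotation": [
    [0,0,0],
    [0,0,0],
    [0,0,0],
    [0,0,0],
    [0,0,0],
    [0,0,0],
    [0,0,0],
    [0,0,0],
    [0,0,0],
    [0,0,0]
  ],
  "gripper": 0.435
}}

```text
clock: 1.15
position: [0.5132, -0.2608, 0.0964]
tool_rot: [1.282, 1.569, -0.286]
force: [0.3, -1.0, 0.1]
grip_width: 0.0241
```

Call:
{"api": "arm_command", "payload": {
  "delta_pos": [
    [0,0,0],
    [0,0,0],
    [0,0,0],
    [0,0,0]
  ],
  "rotation": [
    [0.8,0,0],
    [0.8,0,0],
    [0.8,0,0],
    [0.1,0,0]
  ]
}}

```text
clock: 1.55
position: [0.5101, -0.2614, 0.0921]
tool_rot: [-1.674, 1.566, 2.768]
force: [-0.2, -0.5, 0.2]
grip_width: 0.0243
```

```bash
python3 - <<'E'
from h import *
plan([.5165,-.2524,.021],75);save('wrist','w2.png')
p=optics.camera_params('wrist');print(p)
E
```

```text
t 1.55 pos [ 0.5101 -0.2614  0.0921] force [-0.2 -0.5  0.2] w 0.024258159333131555
z.fwd -1.0 shift/30mm [ 2.37  0.14 -0.34] rot/6deg [-0.08 -0.01  0.05]
{'fx': 289.93522874521494, 'fy': 289.93522874521494, 'cx': 315.703934916814, 'cy': 202.479405783841, 'dist_coeffs': array([-0.03047033,  0.        ,  0.        ,  0.        ,  0.        ]), 'origin': array([ 0.53022459, -0.19136993,  0.21925179]), 'rotation': array([ 2.84948686,  0.00563652, -0.26942441])}
```

View pics/w2.png

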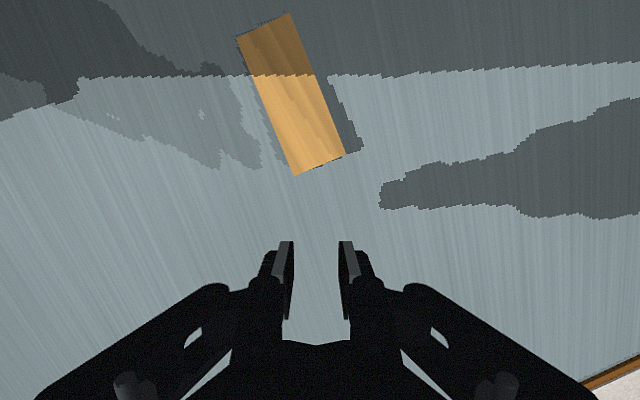

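The wedge is clear of the fingers. Its back edge runs from (295,175) to (345,155) and its thin end from (236,36) to (290,13). I'll measure it again and then descend.

```bash
cat >> h.py <<'E'
F=np.array([.5551,-.0595])
def wedge(im,p):
    hsv=cv2.cvtColor(im,cv2.COLOR_RGB2HSV);m=cv2.inRange(hsv,(8,70,40),(25,255,255))
    m=cv2.morphologyEx(m,cv2.MORPH_OPEN,np.ones((3,3)))
    c=max(cv2.findContours(m,0,2)[0],key=cv2.contourArea)
    q=cv2.approxPolyDP(c,6,True)[:,0].astype(float);print('poly',q.tolist())
    return q
def rep(q4,p):
    """q4: back-left, back-right, front-left, front-right"""
    b=onz(q4[:2],.018,p)[:,:2];t=onz(q4[2:],.002,p)[:,:2]
    B,T=b.mean(0),t.mean(0);u=(T-B)/np.linalg.norm(T-B);n=np.array([-u[1],u[0]])
    print('len',np.linalg.norm(T-B),'w',np.linalg.norm(b[0]-b[1]),np.linalg.norm(t[0]-t[1]),'back',B.round(4),'yaw',np.degrees(np.arctan2(u[1],u[0])),'foot fwd/lat',(F-B)@u,(F-B)@n,'dir to foot',np.degrees(np.arctan2(*(F-B)[::-1])))
E
python3 - <<'E'
from h import *
im=cv2.cvtColor(cv2.imread('pics/w2.png'),cv2.COLOR_BGR2RGB);p=optics.camera_params('wrist')
wedge(im,p);rep([(294,175),(345.5,154.5),(236,37),(290.5,13)],p)
E
```

```text
poly [[287.0, 13.0], [237.0, 41.0], [297.0, 174.0], [345.0, 152.0]]
len 0.09914889961351714 w 0.038687376362669675 0.039815409415364614 back [ 0.5229 -0.2237] yaw 97.10440991219009 foot fwd/lat 0.1589173752306771 -0.052289546309194745 dir to foot 78.89134031529883
```

Call:
{"api": "arm_command", "payload": {
  "delta_pos": [
    [0.6,0,0],
    [0.6,0,0],
    [0.6,0,0],
    [0.4,0,0],
    [0,0,0]
  ],
  "rotation": [
    [0,0,0],
    [0,0,0],
    [0,0,0],
    [0,0,0],
    [0,0,0]
  ]
}}

```text
clock: 2.1
position: [0.5109, -0.2611, 0.0246]
tool_rot: [-1.863, 1.568, 2.593]
force: [-0.6, -0.1, 1.0]
grip_width: 0.0237
```

```bash
python3 - <<'E'
from h import *
plan([.514,-.235,.020],75)
E
```

```text
t 2.1 pos [ 0.5109 -0.2611  0.0246] force [-0.6 -0.1  1. ] w 0.023687268202943177
z.fwd -1.0 shift/30mm [ 0.16 -0.12 -0.87] rot/6deg [ 0.05 -0.01  0.03]
```

Call:
{"api": "arm_command", "payload": {
  "delta_pos": [
    [0.15,0,0],
    [0,0,-0.3],
    [0,0,-0.3],
    [0,0,-0.2],
    [0,0,-0.2],
    [0,0,-0.2],
    [0,0,-0.2]
  ],
  "rotation": [
    [0.8,0,0],
    [0,0,0],
    [0,0,0],
    [0,0,0],
    [0,0,0],
    [0,0,0],
    [0,0,0]
  ]
}}

```text
clock: 2.8
position: [0.5273, -0.2183, 0.0231]
tool_rot: [3.136, 1.57, 1.233]
force: [-0.3, -0.3, -0.2]
grip_width: 0.0241
```

```bash
python3 - <<'E'
from h import *
plan([.5551,-.0595,.020],72)
im=save('wrist','w3.png');p=optics.camera_params('wrist');wedge(im,p)
E
```

```text
t 2.8 pos [ 0.5273 -0.2183  0.0231] force [-0.3 -0.3 -0.2] w 0.024103917080396078
z.fwd -1.0 shift/30mm [ 0.11 -0.85 -5.31] rot/6deg [-0.17 -0.01 -0.  ]
poly [[256.0, 17.0], [185.0, 60.0], [278.0, 245.0], [347.0, 213.0]]
```

View pics/w3.png

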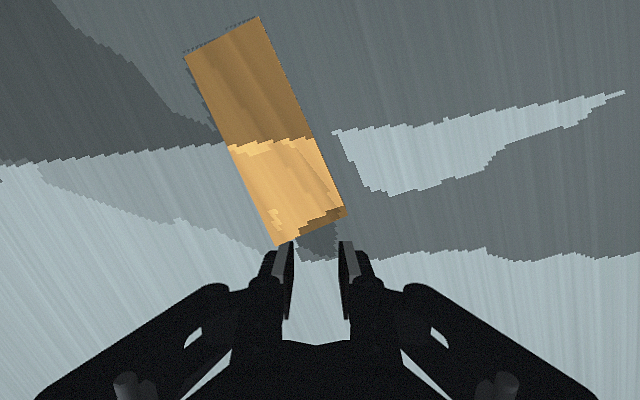

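Call:
{"api": "arm_command", "payload": {
  "delta_pos": [
    [0.08,0,-0.2],
    [0,0,-0.2],
    [0,0,-0.2],
    [0,0,-0.2],
    [0,0,0]
  ],
  "rotation": [
    [0,0,0],
    [0,0,0],
    [0,0,0],
    [0,0,0],
    [0,0,0]
  ]
}}

```text
clock: 3.35
position: [0.5363, -0.1923, 0.0204]
tool_rot: [-3.026, 1.569, 1.356]
force: [0.1, 0.2, 0.0]
grip_width: 0.0242
```

```bash
python3 - <<'E'
from h import *
plan([.5551,-.0595,.020],72)
im=save('wrist','w4.png');p=optics.camera_params('wrist');wedge(im,p)
E
```

```text
t 3.35 pos [ 0.5363 -0.1923  0.0204] force [0.1 0.2 0. ] w 0.02423970339270286
z.fwd -1.0 shift/30mm [ 0.02 -0.84 -4.39] rot/6deg [-0.16 -0.02  0.  ]
poly [[259.0, 15.0], [185.0, 55.0], [274.0, 248.0], [345.0, 215.0]]
```

```bash
python3 - <<'E'
from h import *
p=optics.camera_params('wrist')
rep([(274,247),(346,207),(184,57),(260,15)],p)
im=cv2.imread('pics/w4.png');cv2.imwrite('pics/w4c.png',cv2.resize(im[0:320,160:400],(600,800))[200:800])
E
```

```text
len 0.09492613475432635 w 0.040281133927112654 0.03979945230316366 back [ 0.5401 -0.1716] yaw 95.68465750620413 foot fwd/lat 0.11004003518666129 -0.02598283974308627 dir to foot 82.39921657421715
```

View pics/w4c.png

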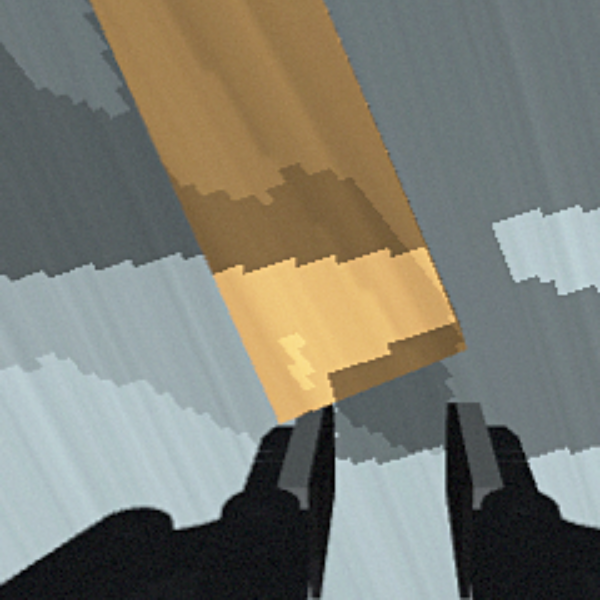

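Call:
{"api": "arm_command", "payload": {
  "delta_pos": [
    [0,0,-0.2],
    [0,0,-0.2],
    [0,0,-0.2],
    [0,0,-0.2],
    [0,0,-0.15],
    [0,0,0]
  ],
  "rotation": [
    [0,0,0],
    [0,0,0],
    [0,0,0],
    [0,0,0],
    [0,0,0],
    [0,0,0]
  ]
}}

```text
clock: 4.0
position: [0.5461, -0.1636, 0.0204]
tool_rot: [-2.976, 1.569, 1.405]
force: [-0.2, -0.2, -0.3]
grip_width: 0.0244
```

```bash
cat >> h.py <<'E'
def back(f):
    """wedge from wrist view: fit lines to polygon corners; print raw pose"""
    plan([.5551,-.0595,.020],90)
    im=save('wrist',f);p=optics.camera_params('wrist');q=wedge(im,p)
E
python3 - <<'E'
from h import *
back('w5.png')
E
```

```text
t 4.0 pos [ 0.5461 -0.1636  0.0204] force [-0.2 -0.2 -0.3] w 0.024389432346597538
z.fwd -1.0 shift/30mm [ 0.02 -0.85 -3.38] rot/6deg [-3.17 -0.01  0.  ]
poly [[290.0, 80.0], [205.0, 93.0], [272.0, 248.0], [346.0, 220.0]]
```

View pics/w5.png

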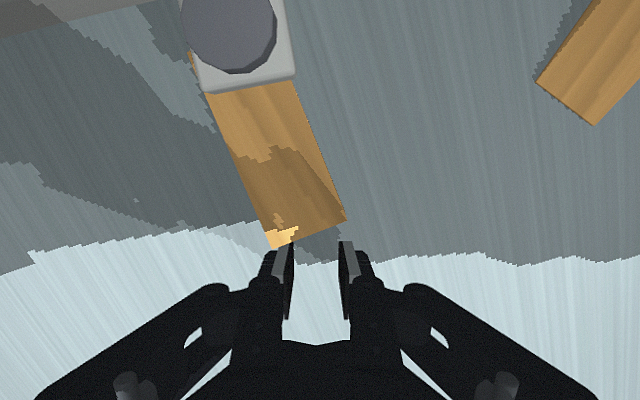

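```bash
cat >> h.py <<'E'
def pose(bl,br,l2,r2,F=F):
    """back-left, back-right top corners, further point on left / right top edge (pixels) -> wedge pose vs foot"""
    p=optics.camera_params('wrist');b=onz([bl,br],.018,p)[:,:2];us=[]
    for k,q in enumerate((l2,r2)):
        z=.012
        for _ in range(6):
            x=onz([q],z,p)[0,:2];d=x-b[k];z=.018-.16*np.linalg.norm(d)
        us.append(d/np.linalg.norm(d))
    print('yaws',[round(np.degrees(np.arctan2(u[1],u[0])),1) for u in us],'backedge',np.degrees(np.arctan2(*(b[1]-b[0])[::-1])).round(1)+90)
    u=sum(us);u/=np.linalg.norm(u);B=b.mean(0);n=np.array([-u[1],u[0]])
    print('back',B.round(4),'w',np.linalg.norm(b[0]-b[1]).round(4),'foot fwd/lat',((F-B)@u).round(4),((F-B)@n).round(4))
    return B,u
E
python3 - <<'E'
from h import *
p=optics.camera_params('wrist');print(onz([(229,27)],.054,p))
pose((271,247),(346,214),(207,95),(292,83))
E
```

```text
[[ 0.55421132 -0.06364039  0.054     ]]
yaws [np.float64(92.8), np.float64(94.0)] backedge 96.2
back [ 0.5488 -0.1443] w 0.0401 foot fwd/lat 0.0842 -0.0113
```

Call:
{"api": "arm_command", "payload": {
  "delta_pos": [
    [0,0,-0.15],
    [0,0,-0.15],
    [0,0,-0.15],
    [0,0,0],
    [0,0,0.25],
    [0,0,0]
  ],
  "rotation": [
    [0,0,0],
    [0,0,0],
    [0,0,0],
    [0,0,0],
    [0,0,0],
    [0,0,0]
  ]
}}

```text
clock: 4.65
position: [0.5479, -0.1583, 0.0205]
tool_rot: [-2.915, 1.57, 1.465]
force: [0.5, -1.0, -0.2]
grip_width: 0.024
```

Call:
{"api": "arm_command", "payload": {
  "delta_pos": [
    [0,0,0],
    [0,0,0],
    [0,0,0],
    [0,0,0],
    [0,0,0]
  ],
  "rotation": [
    [-0.9,0,0],
    [-0.9,0,0],
    [-0.9,0,0],
    [-0.9,0,0],
    [0,0,0]
  ]
}}

```text
clock: 5.15
position: [0.5472, -0.1605, 0.0205]
tool_rot: [-2.589, 1.571, 2.179]
force: [0.5, 0.1, -0.3]
grip_width: 0.0242
```

```bash
python3 - <<'E'
from h import *
back('w6.png')
E
```

```text
t 5.15 pos [ 0.5472 -0.1605  0.0205] force [ 0.5  0.1 -0.3] w 0.024199943053901694
z.fwd -1.0 shift/30mm [ 0.02  0.45 -3.35] rot/6deg [ 0.53 -0.    0.  ]
poly [[288.0, 0.0], [290.0, 216.0], [372.0, 216.0], [376.0, 97.0], [296.0, 76.0], [306.0, 0.0]]
```

View pics/w6.png

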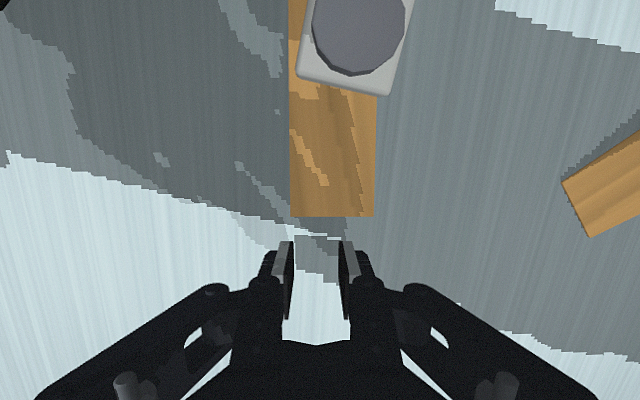

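```bash
python3 - <<'E'
from h import *
p=optics.camera_params('wrist');F2=onz([(357.5,24)],.054,p)[0,:2];print(F2)
B,u=pose((290.5,216),(372.5,216),(289.5,100),(376,100),np.array([.5547,-.0605]))
pos=monitor.observe()['position'][:2]
n=np.array([-u[1],u[0]]);print('tcp->back fwd/lat mm',((B-pos)@u*1e3).round(1),((B-pos)@n*1e3).round(1), 'meas foot',((F2-B)@u).round(4),((F2-B)@n).round(4))
E
```

```text
[ 0.55390543 -0.06178041]
yaws [np.float64(92.8), np.float64(92.6)] backedge 92.9
back [ 0.553 -0.133] w 0.0389 foot fwd/lat 0.0724 -0.0051
tcp->back fwd/lat mm 27.2 -7.1 meas foot 0.0711 -0.0043
```

Call:
{"api": "arm_command", "payload": {
  "delta_pos": [
    [0,0.23,0],
    [0,0,-0.25],
    [0,0,-0.25],
    [0,0,-0.2],
    [0,0,-0.1],
    [0,0,0]
  ],
  "rotation": [
    [0,0,0],
    [0,0,0],
    [0,0,0],
    [0,0,0],
    [0,0,0],
    [0,0,0]
  ]
}}

```text
clock: 5.8
position: [0.5536, -0.1332, 0.0204]
tool_rot: [-2.613, 1.57, 2.145]
force: [-0.5, -0.2, 0.3]
grip_width: 0.0242
```

```bash
python3 - <<'E'
from h import *
back('w7.png')
E
```

```text
t 5.8 pos [ 0.5536 -0.1332  0.0204] force [-0.5 -0.2  0.3] w 0.02421001759149008
z.fwd -1.0 shift/30mm [ 0.01  0.16 -2.45] rot/6deg [ 0.43 -0.    0.  ]
poly [[274.0, 155.0], [275.0, 246.0], [355.0, 246.0], [356.0, 171.0]]
```

```bash
python3 - <<'E'
from h import *
B,u=pose((275,246.5),(355.5,246.5),(274,160),(356,175),np.array([.5543,-.0611]))
print(B-monitor.observe()['position'][:2])
E
```

```text
yaws [np.float64(92.1), np.float64(93.2)] backedge 92.6
back [ 0.5526 -0.1222] w 0.0394 foot fwd/lat 0.061 -0.0045
[-0.00093537  0.01127621]
```

Call:
{"api": "arm_command", "payload": {
  "delta_pos": [
    [0,0,-0.08],
    [0,0,0]
  ],
  "rotation": [
    [0,0,0],
    [0,0,0]
  ]
}}

```text
clock: 6.05
position: [0.5534, -0.1311, 0.0205]
tool_rot: [-1.926, 1.571, 2.831]
force: [0.4, 0.9, -0.2]
grip_width: 0.0241
```

Call:
{"api": "arm_command", "payload": {
  "delta_pos": [
    [0,0,-0.06],
    [0,0,0]
  ],
  "rotation": [
    [0,0,0],
    [0,0,0]
  ]
}}

```text
clock: 6.25
position: [0.5532, -0.1296, 0.0205]
tool_rot: [-1.36, 1.571, -2.887]
force: [-0.6, 0.6, -0.0]
grip_width: 0.0241
```

Call:
{"api": "arm_command", "payload": {
  "delta_pos": [
    [0,0,-0.06],
    [0,0,0]
  ],
  "rotation": [
    [0,0,0],
    [0,0,0]
  ]
}}

```text
clock: 6.45
position: [0.5531, -0.1278, 0.0205]
tool_rot: [-0.945, 1.571, -2.472]
force: [0.3, -0.7, -0.6]
grip_width: 0.0242
```

Call:
{"api": "arm_command", "payload": {
  "delta_pos": [
    [0,0,-0.06],
    [0,0,0]
  ],
  "rotation": [
    [0,0,0],
    [0,0,0]
  ]
}}

```text
clock: 6.65
position: [0.553, -0.1264, 0.0205]
tool_rot: [-0.17, 1.57, -1.697]
force: [1.1, 0.2, 0.7]
grip_width: 0.0244
```

Call:
{"api": "arm_command", "payload": {
  "delta_pos": [
    [0,0,-0.06]
  ],
  "rotation": [
    [0,0,0]
  ]
}}

```text
clock: 6.75
position: [0.5529, -0.1253, 0.0205]
tool_rot: [-0.074, 1.569, -1.602]
force: [0.4, -9.2, -0.7]
grip_width: 0.0242
```

```bash
python3 - <<'E'
from h import *
back('w8.png')
m=monitor.observe();print(m['force'])
a=cv2.imread('pics/w7.png');b=cv2.imread('pics/w8.png')
# housing edge shift, tracked features on the screw/ear between frames
save('side','b3.png')
E
```

```text
t 6.75 pos [ 0.5529 -0.1253  0.0205] force [ 0.4 -9.2 -0.7] w 0.024199808415534593
z.fwd -1.0 shift/30mm [ 0.01  0.17 -2.19] rot/6deg [0.41 0.01 0.  ]
poly [[639.0, 170.0], [535.0, 238.0], [562.0, 287.0], [639.0, 253.0]]
[ 0.32675661 -3.96051494 -0.51545612]
```

Call:
{"api": "arm_command", "payload": {
  "delta_pos": [
    [0,0,-0.06]
  ],
  "rotation": [
    [0,0,0]
  ]
}}

```text
clock: 6.95
position: [0.5528, -0.1245, 0.0206]
tool_rot: [0.086, 1.568, -1.443]
force: [0.4, -10.1, -2.1]
grip_width: 0.024
```

```bash
python3 - <<'E'
from h import *
im=save('wrist','w9.png');m=monitor.observe();print(m['force'],m['position'])
a=cv2.imread('pics/w7.png',0);
# measure lift: side-camera feature tracking before/after
s0=cv2.imread('pics/b.png',0);s1=cv2.imread('pics/b3.png',0);s2=cv2.cvtColor(save('side','b4.png'),cv2.COLOR_RGB2GRAY)
pts=np.array([[[312.9,209]],[[256.5,230]],[[279,163]],[[228.5,179]],[[240,201]]],np.float32)
for s in(s1,s2):
    q,st,e=cv2.calcOpticalFlowPyrLK(s0,s,pts,None,winSize=(13,13));print((q-pts)[:,0].round(2).tolist(),st.ravel())
E
```

```text
[ 1.19691531 -7.77968758 -2.8420882 ] [ 0.55285837 -0.12422795  0.02055391]
[[22.3799991607666, -14.920000076293945], [-0.05999999865889549, 0.029999999329447746], [-0.10999999940395355, -0.12999999523162842], [-0.14000000059604645, -0.3799999952316284], [0.05999999865889549, 0.019999999552965164]] [1 1 1 1 1]
[[22.34000015258789, -15.319999694824219], [-0.05999999865889549, -0.05000000074505806], [-0.3700000047683716, -0.2199999988079071], [-0.25999999046325684, -0.41999998688697815], [0.03999999910593033, 0.029999999329447746]] [1 1 1 1 1]
```

Call:
{"api": "arm_command", "payload": {
  "delta_pos": [
    [0,0,0.3],
    [0,0,0.6],
    [0,0,0.3],
    [-0.8,0,0.1],
    [-0.8,0,0],
    [-0.8,0,0],
    [-0.8,0,0],
    [0,0,0]
  ],
  "rotation": [
    [0,0,0],
    [0,0,0],
    [0,0,0],
    [0,0,0],
    [0,0,0],
    [0,0,0],
    [0,0,0],
    [0,0,0]
  ]
}}

```text
clock: 7.85
position: [0.5538, -0.1654, 0.1191]
tool_rot: [-1.468, 1.569, -2.998]
force: [0.5, -0.6, -0.4]
grip_width: 0.024
```

Call:
{"api": "arm_command", "payload": {
  "delta_pos": [
    [0,0,0],
    [0,0,0],
    [0,0,0]
  ],
  "rotation": [
    [0,0,0],
    [0,0,0],
    [0,0,0]
  ],
  "gripper": 1
}}

```text
clock: 8.15
position: [0.5533, -0.1654, 0.1181]
tool_rot: [-1.71, 1.568, 3.044]
force: [0.1, -0.0, -0.9]
grip_width: 0.0001
```

```bash
python3 - <<'E'
from h import *
plan([.5543,-.0635,.075],93);m=monitor.observe()
im=save('wrist','w10.png');p=optics.camera_params('wrist');print(p['origin'])
hs=cv2.cvtColor(im,cv2.COLOR_RGB2HSV);q=wedge(im,p)
print('exp screw',proj([[.5543,-.0611,.054],[.5525,-.113,.018]],p))
s0=cv2.imread('pics/b.png',0);s2=cv2.cvtColor(save('side','b5.png'),cv2.COLOR_RGB2GRAY)
pts=np.array([[[312.9,209]],[[256.5,230]],[[279,163]],[[228.5,179]],[[240,201]]],np.float32)
q,st,e=cv2.calcOpticalFlowPyrLK(s0,s2,pts,None,winSize=(13,13));print((q-pts)[:,0].round(2).tolist())
E
```

```text
t 8.15 pos [ 0.5533 -0.1654  0.1181] force [ 0.1 -0.  -0.9] w 9.618405500272449e-05
z.fwd -1.0 shift/30mm [ 1.44  0.18 -3.39] rot/6deg [-0.1  -0.    0.03]
[ 0.5505154  -0.09262313  0.24523203]
poly [[588.0, 69.0], [567.0, 73.0], [465.0, 148.0], [486.0, 184.0], [608.0, 112.0]]
exp screw [[325.17117549  61.82394237]
 [318.21171088 143.06410495]]
[[-0.029999999329447746, -0.12999999523162842], [-0.03999999910593033, -0.4300000071525574], [32.5099983215332, 0.6299999952316284], [-0.23999999463558197, -0.4000000059604645], [-0.019999999552965164, 0.07999999821186066]]
```

View pics/w10.png

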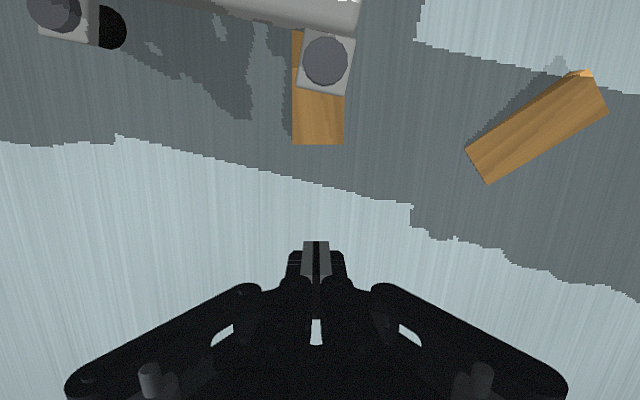

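Call:
{"api": "arm_command", "payload": {
  "delta_pos": [
    [0,0.05,-0.7],
    [0,0.05,-0.7],
    [0,0.05,-0.7],
    [0,0.03,-0.7],
    [0,0,-0.5],
    [0,0,0],
    [0.5,0,0],
    [0.4,0,0],
    [0,0,0]
  ],
  "rotation": [
    [0,0,0],
    [0,0,0],
    [0,0,0],
    [0,0,0],
    [0,0,0],
    [0,0,0],
    [0,0,0],
    [0,0,0],
    [0,0,0]
  ]
}}

```text
clock: 9.15
position: [0.5532, -0.0648, 0.0872]
tool_rot: [-1.515, 1.563, -3.046]
force: [-0.4, -0.1, -0.7]
grip_width: 0.0001
```

```bash
python3 - <<'E'
from h import *
plan([.5543,-.0635,.068],93)
E
```

```text
t 9.15 pos [ 0.5532 -0.0648  0.0872] force [-0.4 -0.1 -0.7] w 0.00013832864216684925
z.fwd -1.0 shift/30mm [ 0.64  0.04 -0.04] rot/6deg [-0.12  0.    0.07]
```

Descending gently onto the screw head.

Call:
{"api": "arm_command", "payload": {
  "delta_pos": [
    [0.3,0.03,0],
    [0.15,0,0],
    [0,0,0]
  ],
  "rotation": [
    [0,0,0],
    [0,0,0],
    [0,0,0]
  ]
}}

```text
clock: 9.45
position: [0.5541, -0.0663, 0.0727]
tool_rot: [-1.449, 1.563, -2.982]
force: [0.1, 0.2, -0.0]
grip_width: -0.0001
```

Call:
{"api": "arm_command", "payload": {
  "delta_pos": [
    [0.08,0,0]
  ],
  "rotation": [
    [0,0,0]
  ]
}}

```text
clock: 9.55
position: [0.5543, -0.0665, 0.0705]
tool_rot: [-1.43, 1.564, -2.964]
force: [0.5, 0.1, 0.4]
grip_width: 0.0001
```

Call:
{"api": "arm_command", "payload": {
  "delta_pos": [
    [0.06,0,0]
  ],
  "rotation": [
    [0,0,0]
  ]
}}

```text
clock: 9.65
position: [0.5543, -0.0666, 0.0686]
tool_rot: [-1.425, 1.564, -2.958]
force: [0.3, -1.2, 0.6]
grip_width: 0.0
```

Call:
{"api": "arm_command", "payload": {
  "delta_pos": [
    [0.04,0,0]
  ],
  "rotation": [
    [0,0,0]
  ]
}}

```text
clock: 9.75
position: [0.5545, -0.0666, 0.0678]
tool_rot: [-1.401, 1.564, -2.935]
force: [-6.3, 0.4, 24.7]
grip_width: -0.0001
```

Call:
{"api": "arm_command", "payload": {
  "delta_pos": [
    [0.04,0,0]
  ],
  "rotation": [
    [0,0,0]
  ]
}}

```text
clock: 9.85
position: [0.5546, -0.0667, 0.0676]
tool_rot: [-1.386, 1.565, -2.92]
force: [-10.1, 1.1, 32.8]
grip_width: 0.0002
```

Call:
{"api": "arm_command", "payload": {
  "delta_pos": [
    [0.015,0,0]
  ],
  "rotation": [
    [0,0,0]
  ]
}}

```text
clock: 9.95
position: [0.5545, -0.0666, 0.068]
tool_rot: [-1.397, 1.565, -2.931]
force: [-6.2, 0.8, 13.8]
grip_width: 0.0002
```

Call:
{"api": "arm_command", "payload": {
  "delta_pos": [
    [0.015,0,0],
    [0.015,0,0]
  ],
  "rotation": [
    [0,0,0],
    [0,0,0]
  ]
}}

```text
clock: 10.15
position: [0.5544, -0.0666, 0.0681]
tool_rot: [-1.379, 1.565, -2.913]
force: [-2.1, 0.3, 5.0]
grip_width: 0.0
```

Call:
{"api": "arm_command", "payload": {
  "delta_pos": [
    [0.015,0,0],
    [0.015,0,0]
  ],
  "rotation": [
    [0,0,0],
    [0,0,0]
  ]
}}

```text
clock: 10.35
position: [0.5544, -0.0666, 0.0681]
tool_rot: [-1.352, 1.565, -2.886]
force: [-3.9, 1.3, 7.8]
grip_width: -0.0002
```

The press stayed above 3 N for about 0.6 s. Now I'll lift clear and check.

Call:
{"api": "arm_command", "payload": {
  "delta_pos": [
    [-0.3,0,0],
    [-0.7,0,0],
    [-0.7,0,0.5],
    [-0.5,0,0.8],
    [0,0,0.8],
    [0,0,0.8],
    [0,0,0.5],
    [0,0,0],
    [0,0,0]
  ],
  "rotation": [
    [0,0,0],
    [0,0,0],
    [0,0,0],
    [0,0,0],
    [0,0,0],
    [0,0,0],
    [0,0,0],
    [0,0,0],
    [0,0,0]
  ]
}}

```text
clock: 11.25
position: [0.56, -0.1706, 0.1418]
tool_rot: [-0.648, 1.569, -2.18]
force: [0.2, 0.3, 0.2]
grip_width: 0.0001
```

```bash
python3 - <<'E'
from h import *
m=monitor.observe();print(m['position'],m['clock'])
im=save('wrist','w11.png');p=optics.camera_params('wrist')
print('exp screw',proj([[.5543,-.0611,.054],[.5525,-.113,.018],[.5525,-.113,0]],p))
c0=cv2.imread('pics/w11.png')
s0=cv2.imread('pics/b.png',0);im2=save('side','b6.png');s2=cv2.cvtColor(im2,cv2.COLOR_RGB2GRAY)
pts=np.array([[[312.9,209]],[[256.5,230]],[[279,163]],[[228.5,179]],[[240,201]],[[333,152]],[[243,130]],[[366,363]]],np.float32)
q,st,e=cv2.calcOpticalFlowPyrLK(s0,s2,pts,None,winSize=(15,15));print((q-pts)[:,0].round(2).tolist())
A=cv2.resize(c0,(480,300));Bc=cv2.resize(cv2.imread('pics/b6.png')[170:270,235:365],(390,300),interpolation=cv2.INTER_CUBIC)
cv2.imwrite('pics/fin.png',np.vstack([A[:, :390],Bc]))
E
```

```text
[ 0.55998559 -0.17062235  0.14184813] 11.25
exp screw [[314.14118322  59.0152922 ]
 [309.9852827  133.69295705]
 [310.39094785 132.4531721 ]]
[[16.43000030517578, -47.970001220703125], [-0.0, -0.3199999928474426], [36.900001525878906, 0.009999999776482582], [-0.28999999165534973, -0.3400000035762787], [-0.05000000074505806, 0.029999999329447746], [23.969999313354492, -80.23999786376953], [0.949999988079071, 0.15000000596046448], [0.6800000071525574, 0.3199999928474426]]
```

View pics/fin.png

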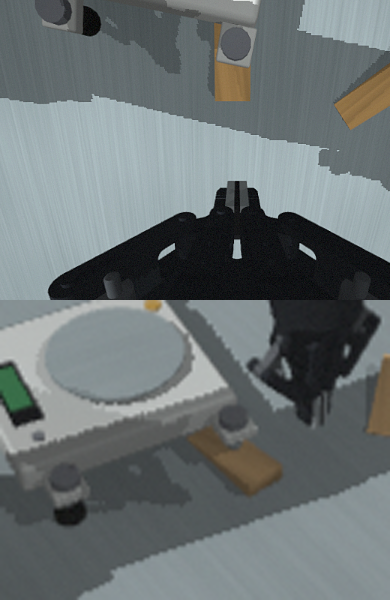

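```bash
python3 -c "
from h import *
print(bot.job_done())"
```

```text
the job is handed in; nothing more can be done
None
```

The wedge is snug under the bare foot, the screw head has been pressed, and I handed the job in at about 11.5 s on the robot's clock. No verdict is reported.

- **Wedge:** I chose the one farthest to the robot's right and pushed it along the bench with two fingers on its back face. Pushing stopped when the resistance held at about 8 N, with a 10 N peak. By my estimate that is roughly 2 mm past first contact, so the corner rose about 0.3 mm. The foot is about 5 mm off the wedge's middle line and about 52–54 mm ahead of its back face.
- **Press:** The closed fingers pressed the screw head for about 0.6 s. The force peaked at about 33 N, harder than the light press I meant but under the 45 N limit. It then held at 5–14 N, and there was a sideways component of up to 10 N at the peak.
- **Last checks:**
  - The final wrist and side views show the wedge where it was left, its back edge within 1 pixel of the expected spot, and the gripper clear.
  - Usable tracked points on the balance moved less than 0.5 pixel, and the bottle and tape less than 1 pixel.
  - Tracking of the jar, the bare-foot screw and one other foot failed. In the last side view the arm was near where those points lie. The arm never went near the jar.
  - I could not measure the contact force between wedge and foot directly. I inferred it from the push force and the firm response to the press.

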